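Snap a bath temperature probe home and tug-test it

TASK

Take the square-headed temperature probe out of the white rack and push it straight down into the sprung metal port on the lid of the ultrasonic bath until it snaps fully home. Then check that it is retained: tug it straight up with about 13 N, hold that pull for a good second, and ease off; never pull it with more than 17 N or press it with more than 25 N. Let go with the probe still snapped in and the port settled, and leave the round-headed blank plug and the other things on the bench where they are.

Things in the scene. Friction and masses are not known exactly. Their poses are not given: they have to be found in the camera images.
- probe_head (a point): Centre of the probe's head, a plain grey plastic block 24 x 24 mm, 45 mm tall, its sides along this point's x and y (z up); grip it here on two opposite sides. The probe weighs 40 to 85 g. It starts upright in one of the rack's two holes, hanging by the flange under its head, and must be lifted 80 mm to come clear of the rack.
- probe_seat (a point): Centre of the underside of the probe's round flange (30 mm across, 4 mm thick), 26.5 mm below the head's centre; z points up along the probe. Fully home, the flange lies on the port and this point meets the port's mouth.
- probe_collar (a point): On the probe's axis, the flat upper shoulder of its steel snap collar (20 mm across, 3 mm tall), 22 mm below the flange's underside. Above it a neck 13 mm across; below it a cone that narrows to an 8 mm stem, whose tip is 50 mm below this point (72 mm below the flange).
- port_mouth (a point): Centre of the upper face of the port in the middle of the bath's lid: a round steel bush 39 mm across with a 23 mm hole, its face 25 mm above the lid. It moves with the port; z points up out of the hole. Inside, below the hole's rim, two spring latches are pressed apart by the collar (4 to 12 N of push) and snap in over its shoulder before the flange meets the face; then they hold it.
- port (a joint): Height of the sprung port above its rest (m): 0 at rest, positive when pulled up, negative when pushed down; travel 7 mm either way. It is a stiff spring of 5 N per mm, so 13 N of pull lifts it 2.6 mm and 17 N lifts it 3.4 mm. The latches sit at a height that differs each time and cannot be seen: the snapped-in probe first rises freely by 1.5 to 8 mm before it pulls on the port.
- bath: Fixed ultrasonic bath, a white box 260 mm (x) by 220 mm (y), lid top 130 mm above the bench; origin at the centre of its underside. The port is in the middle of the lid.
- rack: Fixed white plastic rack block 66 mm (x) x 150 mm (y) x 86 mm tall, origin at the centre of its underside, with two 25 mm holes in its top at y = -40 and +40 mm; one holds the probe, the other the blank plug.
- blank: Round-headed grey blank plug in the rack's other hole, not to be moved: head 24 mm across and 29 mm tall above a 30 mm flange that lies on the rack, standing 33 mm above the rack; origin at its lower end.
- vial: Small glass jar, 30 mm across, 32 mm tall, standing on a corner of the bath's lid; origin at its underside. Leave it alone.
- beaker: Glass beaker 72 mm across, 90 mm tall; origin at its underside. Leave it alone.
- reagent: Amber bottle 64 mm across, 150 mm tall; origin at its underside. Leave it alone.
- dish: Clear flat round dish 90 mm across, 18 mm tall; origin at its underside. Leave it alone.
- tipbox: Open grey tip box 120 x 85 x 50 mm; origin at its underside. Leave it alone.
- marker: Black marker pen 120 mm long, 14 mm thick, lying. Leave it alone.
- spatula: Steel spatula about 180 mm long, lying. Leave it alone.

How it is judged:
On the way, in this order (a step that is already met when the one before it is completed fails the run):
1. the probe is pushed home past the latches, its flange down on the port's face (z of probe_seat in the frame of port_mouth between -0.002 and 0.0013 m and horizontal distance between probe_seat and port_mouth below 0.003 m and angle between the z axis of probe_seat and the z axis of port_mouth, either way round below 0.09 rad), for 0.1 s.
2. the snapped-in probe is tugged straight up with at least 9 N (port lifted 1.8 mm or more) for 0.6 s and holds (z of probe_seat in the frame of port_mouth between -0.002 and 0.0095 m and horizontal distance between probe_seat and port_mouth below 0.003 m and angle between the z axis of probe_seat and the z axis of port_mouth, either way round below 0.09 rad and value of joint port above 0.0018 m), for 0.6 s.
At the end, for the whole second after the job is handed in: The probe stands snapped into the port: underside of its flange resting within 3 mm of the port's mouth in height and 3 mm sideways, upright to 0.09 rad, and let go, with the port back within 1 mm of its rest height (z of probe_seat in the frame of port_mouth between -0.002 and 0.003 m and horizontal distance between probe_seat and port_mouth below 0.003 m and angle between the z axis of probe_seat and the z axis of port_mouth, either way round below 0.09 rad and value of joint port between -0.001 and 0.001 m); the robot touches nothing.
It fails at once if the probe is pulled with more than 17 N (port lifted over 3.4 mm) (value of joint port above 0.0034 m).
It fails at once if the port is pressed down with more than 25 N (5 mm) (value of joint port below -0.005 m).
It fails at once if the blank plug or another bystander is moved more than 20 mm (distance of any of blank, vial, beaker, reagent, dish, tipbox, marker, spatula from where it was at the start of the episode above 0.02 m).
It also fails if it takes over 69 s, if anything falls off the work surface, if the arm or the gripper's body presses on something with over 40 N, if the wrist force passes 120 N, or if a joint passes its speed limit or range.

ROBOT

A 6-joint arm with a two-finger parallel gripper is mounted at the origin on the work surface. World frame = base frame: x ahead of the robot, y to its left, z up, the work surface at z = 0. Lengths are in m, angles in rad, forces in N, time in s.
With the tool pointing down it reaches from about 0.275 to 0.775 m from the base axis. Payload 14.6 kg.
Tool frame: the origin (TCP) lies on the centre line of the jaws, within the pads' length; the fingertips stand 17 mm ahead of it and the grasp point (between the pads) lies 2 mm behind it (nose_length is the distance from the TCP to the fingertips, in m); z points along the fingers, x is the direction in which the jaws open and shut, and the axes are right-handed (so a half turn about z gives the same grasp; the last joint's range is limited). The gripper opens to 85 mm and grips with 20 to 120 N. Pads are 22 mm wide; open, the fingers measure 114 mm over their backs; the gripper's body (76 mm by 85 mm) begins 54 mm behind the grasp point. The pads swing forward as they close: fully open they stand 13 mm farther back than shut.
Start: joints at [-1.437, 0.263, -0.048, 1.259, 0, 1.415], TCP at [0.15, -0.503, 0.248] pointing down, gripper open.
Joint ranges: [-2.65, 2.65], [-0.89, 1.7], [-1.18, 1.37], [-2.13, 2.11], [-1.35, 1.29], [-3.14, 3.14]. Speed limits (rad/s): [1.89, 1.89, 2.57, 2.79, 3.14, 3.14].

INTERFACE

Orientations are given as a rotation vector (axis times angle).
In Python, from cell import state, snapshot, camera_info, sign_off, nose_length gives the robot as it stands.
- The arm moves only by the shell command python3 -m pendant 'ROWS' [FORCE]. ROWS is JSON, a list of rows, each a list of 3 entries, a list of its own where there are three numbers: the shift along the world's x, y, z normalised to -1 to 1, where 1 is 25 cm, then the turn about the world's z normalised to -1 to 1, where 1 is pi/2 rad, then the gripper's target within -1 to 1 (fully open at 1, half-way at 0, shut at -1). In form: [[[tx, ty, tz], turn, grip], ...]. A call has 1 to 20 rows; each row is the pose to reach, as a shift and turn from the pose measured when the call began; what a row does not reach only later rows make up. A row lasts 1/12 s, in which the tool goes at most 41.7 mm and 7.16 degrees, less where a joint would pass 70% of its speed; a pose out of reach is approached as far as the arm can. A call with a number of a shift or a turn outside -1 to 1 is refused whole. A call with a gripper value outside its range is refused whole. The fingers move at their own pace and stop on an object; FORCE is the grip in N (left out, the last holds). Time passes only in rows, so rows that repeat a pose let the fingers close. It gives the time, the measured TCP pose, the force and the opening at its end, in the units of the state.
- state(): the state, without advancing time (a new reading comes with each control period).
- snapshot(name): name is "scene" or "top" or "wrist"; returns the picture (420x560x3 uint8, blue, green, red); there is no depth.
- camera_info(name): a dict with "intrinsics" (3x3 intrinsics, pixels), "k1" (the pictures are not rectified: a ray, as slopes to the right and down, at radius r is drawn at 1 + k1 r^2 times it, then the intrinsics apply), "eye" and "orientation" of the camera in the world. Camera axes: x right, y down, z forward; pixel columns grow to the right and rows downward; lengths in m; the calibration is good to about 2 mm. A picture is of the moment at which its call begins: read the wrist's pose just before it. camera_info takes no time and is no camera call; for the wrist camera it gives the pose at the moment of the call.
- sign_off(): hands the job in, once; it reports no verdict.
The state is a dict: "time_s": time; "joints": joint angles; "qvel": joint speeds; "effort": joint torques, N m; "ee_pos": TCP position; "orientation": TCP orientation; "contact_force": force on the tool from outside, world axes, zero at the start; "wrist_torque": the same for the moment, N m; "width": finger opening in m.
Only numpy, scipy, OpenCV 4.12 (cv2) and the standard library are available. Lean on these libraries where they do the work, as an engineer would, in place of code of your own. Each camera call takes 0.05 s, during which the arm holds its last target.

## Working session

There is one attempt and no reset: what is moved stays moved. The work goes in short steps, Python scripts to look and compute and a shell command to move; the robot and the scene stay as the last step left them, time stands still between calls to the robot, and variables do not carry over. Pictures are saved under pics/ and viewed, and the job is handed in when it is done.

```bash
ls; mkdir -p pics; python3 - <<'E'
from cell import state, snapshot, camera_info, nose_length
import cv2
print(state()); print(nose_length if not callable(nose_length) else nose_length())
for n in ("scene","top","wrist"):
    print(n,camera_info(n)); cv2.imwrite(f"pics/a_{n}.png",snapshot(n))
E
```

```text
pics
{'time_s': 0.0, 'joints': array([-1.43731399e+00,  2.63541789e-01, -4.89298853e-02,  1.25940346e+00,
        1.29249553e-05,  1.41552773e+00]), 'qvel': array([-0.00102426, -0.00027988, -0.00073971, -0.00102713, -0.00098192,
        0.00099033]), 'effort': array([ 4.78906477e-04, -6.37624454e+01,  3.84569836e+01,  1.36686987e-02,
       -1.40586385e-04,  8.91517260e-06]), 'ee_pos': array([ 0.14947649, -0.50300702,  0.2478179 ]), 'orientation': array([-2.51731265e+00,  1.87825423e+00,  1.17032529e-03]), 'contact_force': array([-0.70983071, -0.70984548,  0.11536413]), 'wrist_torque': array([-0.01160523, -0.02656811, -0.08813759]), 'width': 0.08543592161842278}
0.017
scene {'intrinsics': array([[541.3755072 ,   0.        , 282.02515972],
       [  0.        , 541.3755072 , 204.03225307],
       [  0.        ,   0.        ,   1.        ]]), 'k1': -0.13886192478691523, 'eye': array([1.64386077, 0.65908746, 1.30109829]), 'orientation': array([-1.23466955, -2.27143687,  0.96811403])}
top {'intrinsics': array([[406.94217132,   0.        , 279.51382055],
       [  0.        , 406.94217132, 209.40962387],
       [  0.        ,   0.        ,   1.        ]]), 'k1': -0.022595239173587342, 'eye': array([ 0.39439584, -0.01227717,  1.14171077]), 'orientation': array([-2.11055436,  2.12632029, -0.18043449])}
wrist {'intrinsics': array([[310.38129249,   0.        , 282.04384859],
       [  0.        , 310.38129249, 210.08029666],
       [  0.        ,   0.        ,   1.        ]]), 'k1': -0.058746986010652626, 'eye': array([ 0.22854929, -0.47861769,  0.37424729]), 'orientation': array([ 2.29804397, -1.71512446, -0.28473226])}
```

View pics/a_top.png

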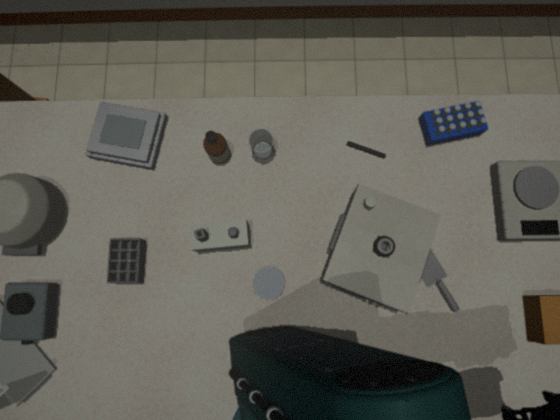

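View pics/a_scene.png

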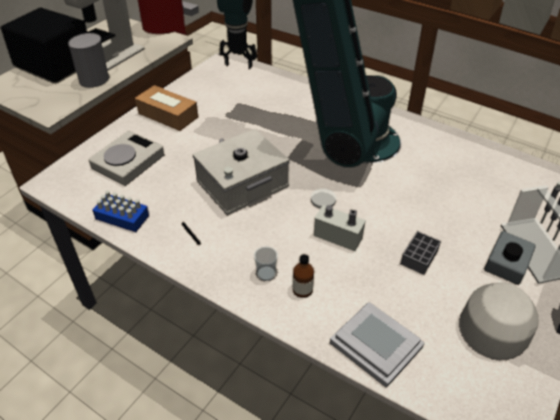

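View pics/a_wrist.png

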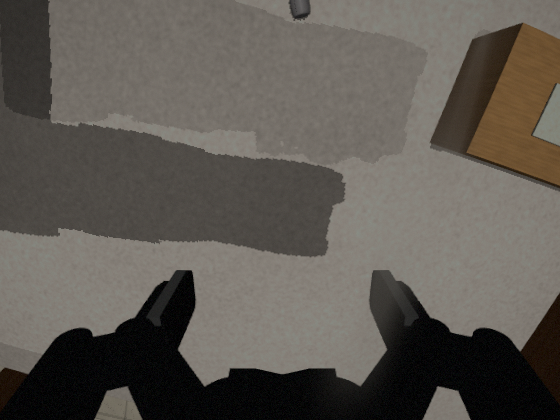

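The top view shows the rack at about (220,235) with heads at (201,234) and (234,232). The bath's port is at (384,245) and the vial at (369,202). I'll zoom in to tell the heads apart.

```bash
cat > h.py <<'E'
import numpy as np, cv2
from scipy.spatial.transform import Rotation as R
from cell import state, snapshot, camera_info
def ray(ci,u,v):
    K=ci['intrinsics'];p=np.array([(u-K[0,2])/K[0,0],(v-K[1,2])/K[1,1]])
    q=p.copy()
    for _ in range(20): q=p/(1+ci['k1']*(q@q))
    d=R.from_rotvec(ci['orientation']).apply([q[0],q[1],1]); return np.array(ci['eye']),d
def onz(ci,u,v,z):
    e,d=ray(ci,u,v); return e+d*(z-e[2])/d[2]
def proj(ci,P):
    c=R.from_rotvec(ci['orientation']).inv().apply(np.array(P)-ci['eye']); q=c[:2]/c[2]; q=q*(1+ci['k1']*(q@q))
    K=ci['intrinsics'];return np.array([K[0,0]*q[0]+K[0,2],K[1,1]*q[1]+K[1,2]])
E
python3 - <<'E'
import cv2,numpy as np
from h import *
t=cv2.imread('pics/a_top.png');s=cv2.imread('pics/a_scene.png')
f=lambda im,x,y,w,h,k:cv2.resize(im[y:y+h,x:x+w],None,fx=k,fy=k,interpolation=cv2.INTER_CUBIC)
cv2.imwrite('pics/b1.png',np.vstack([f(t,180,205,100,55,8)*1]))
cv2.imwrite('pics/b2.png',f(s,300,180,80,70,8))
cv2.imwrite('pics/b3.png',f(t,315,180,135,140,4))
ci=camera_info('top')
for u,v,z in [(201,234,.13),(234,232,.115),(384,245,.155),(369,202,.162),(207,143,.1),(263,150,.05),(269,283,.01)]: print(u,v,onz(ci,u,v,z).round(4))
E
```

```text
201 234 [0.5218 0.1991 0.13  ]
234 232 [0.5282 0.1181 0.115 ]
384 245 [ 0.4883 -0.2512  0.155 ]
369 202 [ 0.5935 -0.2184  0.162 ]
207 143 [0.7724 0.1965 0.1   ]
263 150 [0.7679 0.0481 0.05  ]
269 283 [0.4004 0.0333 0.01  ]
```

View pics/b1.png

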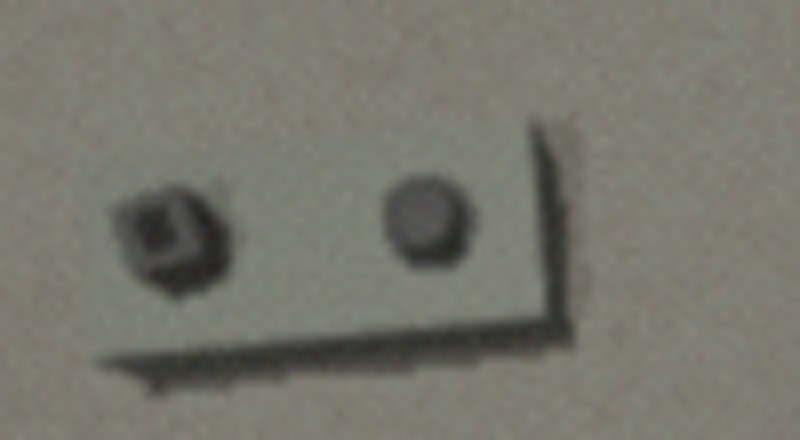

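View pics/b2.png

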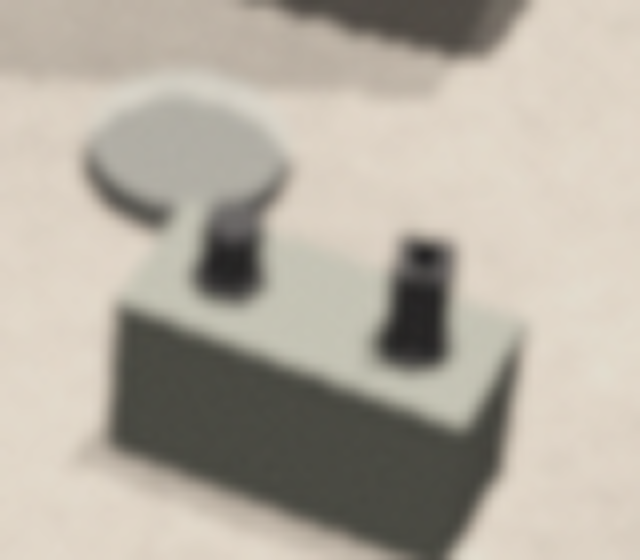

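View pics/b3.png

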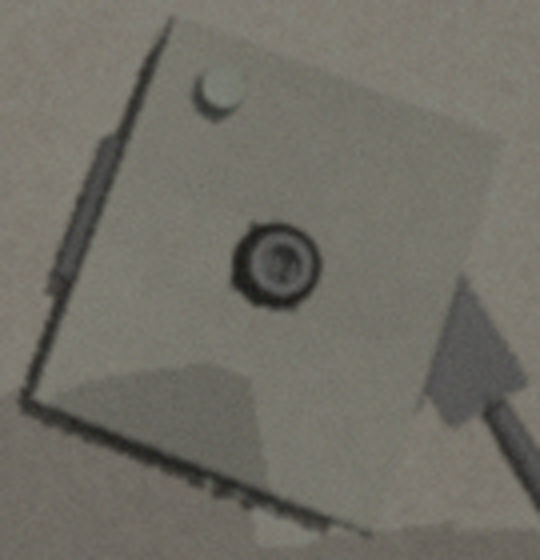

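The square-headed, taller probe is in the left hole, near (0.52, 0.20), with its head turned about 25–30° from the rack. The blank is on the right, near (0.53, 0.118). The port is near (0.488, -0.251). Next I'll work out the tool and camera geometry so I can look at the probe with the wrist camera.

```bash
python3 - <<'E'
from h import *
s=state();T=R.from_rotvec(s['orientation']).as_matrix();ci=camera_info('wrist');C=R.from_rotvec(ci['orientation']).as_matrix()
print('tool x,y,z',T.round(3).T, 'yawx',np.degrees(np.arctan2(T[1,0],T[0,0])))
print('cam in tool: off',(T.T@(ci['eye']-s['ee_pos'])).round(4)); print((T.T@C).round(3))
ct=camera_info('top')
for u,v in [(194.75,231.9),(200.6,228.6),(204.4,235.6),(198.75,237.75)]: print(onz(ct,u,v,.135).round(4))
print(onz(ct,199.4,233.7,.135))
E
```

```text
tool x,y,z [[ 0.285 -0.959 -0.001]
 [-0.959 -0.285 -0.   ]
 [-0.     0.001 -1.   ]] yawx -73.45511308114808
cam in tool: off [-0.001  -0.0828 -0.1263]
[[ 1.    -0.    -0.001]
 [ 0.001  0.947  0.321]
 [ 0.001 -0.321  0.947]]
[0.5266 0.214  0.135 ]
[0.5348 0.1995 0.135 ]
[0.5171 0.1895 0.135 ]
[0.5118 0.2035 0.135 ]
[0.52199547 0.20213777 0.135     ]
```

```bash
python3 -m pendant '[[[0.5,0.94,0.0],0.38,1],[[0.5,0.94,0.0],0.38,1],[[0.5,0.94,0.0],0.38,1],[[0.5,0.94,0.0],0.38,1],[[0.5,0.94,0.0],0.38,1],[[0.5,0.94,0.0],0.38,1],[[0.5,0.94,0.0],0.38,1]]'
python3 -m pendant '[[[0.5,0.94,0.0],0.38,1],[[0.5,0.94,0.0],0.38,1],[[0.5,0.94,0.0],0.38,1],[[0.5,0.94,0.0],0.38,1],[[0.5,0.94,0.0],0.38,1],[[0.5,0.94,0.0],0.38,1],[[0.5,0.94,0.0],0.38,1]]'
```

```text
time_s: 0.73
ee_pos: [0.2753, -0.2641, 0.248]
orientation: [-2.959, 1.051, 0.001]
contact_force: [-0.2, -0.8, 0.8]
width: 0.0855
time_s: 1.32
ee_pos: [0.4011, -0.0259, 0.248]
orientation: [-3.137, 0.13, 0.001]
contact_force: [1.1, -0.8, -1.1]
width: 0.0855
```

```bash
python3 -m pendant '[[[0.48,0.91,0.0],0.386,1],[[0.48,0.91,0.0],0.386,1],[[0.48,0.91,0.0],0.386,1],[[0.48,0.91,0.0],0.386,1],[[0.48,0.91,0.0],0.386,1],[[0.48,0.91,0.0],0.386,1],[[0.48,0.91,0.0],0.386,1],[[0.48,0.91,0.0],0.386,1],[[0.48,0.91,0.0],0.386,1]]'
python3 - <<'E'
from h import *
import pickle
s=state();ci=camera_info('wrist');im=snapshot('wrist');cv2.imwrite('pics/c1.png',im);pickle.dump((s,ci),open('c1.pkl','wb'))
print(proj(ci,[.522,.202,.135]))
cv2.imwrite('pics/c1z.png',cv2.resize(im[120:320,190:390],None,fx=3,fy=3,interpolation=cv2.INTER_CUBIC))
E
```

```text
time_s: 2.07
ee_pos: [0.5208, 0.2018, 0.2475]
orientation: [-3.033, -0.814, 0.004]
contact_force: [-0.3, -1.0, 0.1]
width: 0.0852
[283.1935146  214.18383795]
```

View pics/c1.png

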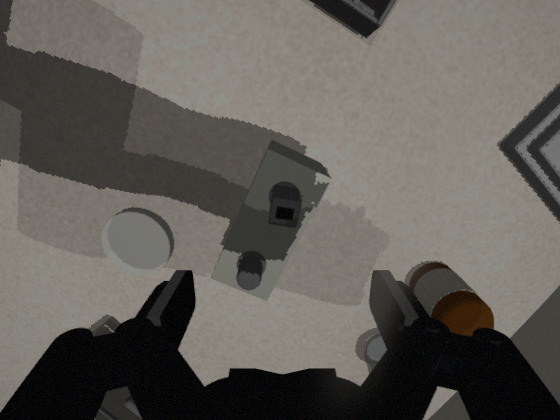

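View pics/c1z.png

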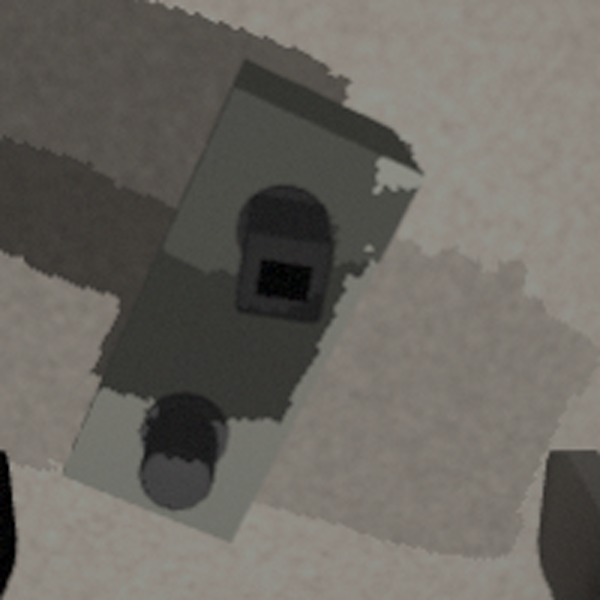

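The wrist view has the probe head near (285,212), with the dark square inset at (285,213). The blank is at (250,268). I'll enhance the contrast to get the head's top-face corners.

```bash
python3 - <<'E'
from h import *
im=cv2.imread('pics/c1.png')[175:235,255:315].astype(float)
g=np.clip((im-20)*3.2,0,255).astype(np.uint8)
cv2.imwrite('pics/c1e.png',cv2.resize(g,None,fx=10,fy=10,interpolation=cv2.INTER_CUBIC))
E
```

```text
(no output)
```

View pics/c1e.png

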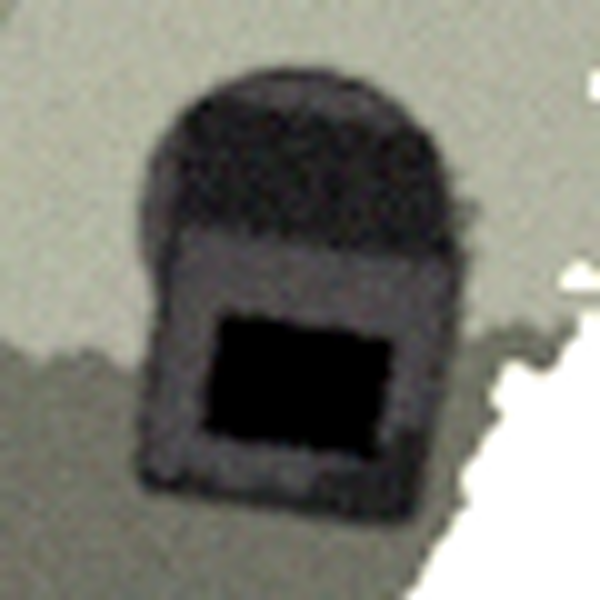

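```bash
python3 - <<'E'
from h import *
import pickle
s,ci=pickle.load(open('c1.pkl','rb'))
P=[onz(ci,255+x/10-.45,175+y/10-.45,.135) for x,y in [(172,228),(458,252),(415,515),(143,485)]]
P=np.array(P);print(P.round(4));print(P.mean(0))
for i in range(4):
    d=P[(i+1)%4]-P[i];print(np.linalg.norm(d).round(4),np.degrees(np.arctan2(d[1],d[0])).round(1))
Q=np.array([onz(ci,255+x/10-.45,175+y/10-.45,.135) for x,y in [(215,318),(392,342),(372,455),(205,435)]]);print('inset',Q.mean(0))
# flange circle bottom? flange top arc
T=R.from_rotvec(s['orientation']).as_matrix();print('yaw',np.degrees(np.arctan2(T[1,0],T[0,0])),s['ee_pos'], T[:,2])
E
```

```text
[[0.5069 0.2098 0.135 ]
 [0.5278 0.2195 0.135 ]
 [0.5364 0.1983 0.135 ]
 [0.5156 0.1894 0.135 ]]
[0.52168307 0.20425472 0.135     ]
0.023 25.0
0.0229 -67.8
0.0226 -156.7
0.0222 113.2
inset [0.52231255 0.20302503 0.135     ]
yaw 30.043826744533007 [0.52081253 0.20180577 0.24745707] [-2.60439939e-03  4.74180497e-04 -9.99996496e-01]
```

```bash
python3 -m pendant '[[[0.004,0.007,-0.1],-0.072,1],[[0.004,0.007,-0.25],-0.072,1],[[0.004,0.007,-0.4],-0.072,0.3],[[0.004,0.007,-0.5],-0.072,0.3],[[0.004,0.007,-0.54],-0.072,0.3],[[0.004,0.007,-0.54],-0.072,0.3],[[0.004,0.007,-0.54],-0.072,0.3],[[0.004,0.007,-0.54],-0.072,0.3]]' 80
python3 - <<'E'
from h import *
s=state();T=R.from_rotvec(s['orientation']).as_matrix();print('yaw',np.degrees(np.arctan2(T[1,0],T[0,0])),s['ee_pos'])
cv2.imwrite('pics/d1.png',snapshot('wrist'))
E
```

```text
time_s: 2.78
ee_pos: [0.5226, 0.2027, 0.1147]
orientation: [-3.075, -0.639, -0.001]
contact_force: [0.1, 0.1, -0.3]
width: 0.0557
yaw 23.470584411944635 [0.52259599 0.20269085 0.11469375]
```

View pics/d1.png

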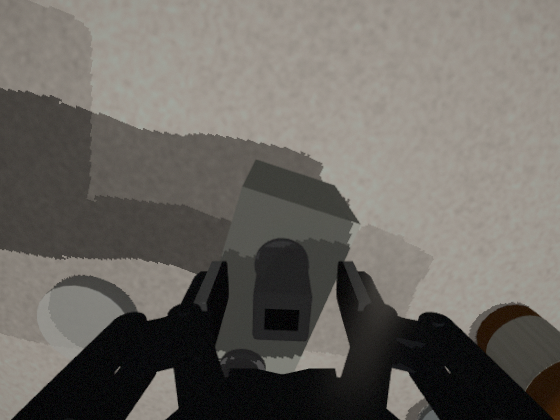

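The head sits centred and square between the jaws at about (282,320). I'll close on it.

```bash
python3 -m pendant '[[[0,0,0],0,-0.3],[[0,0,0],0,-0.7],[[0,0,0],0,-1],[[0,0,0],0,-1],[[0,0,0],0,-1],[[0,0,0],0,-1],[[0,0,0],0,-1]]' 80
python3 - <<'E'
from h import *
s=state();print(s['ee_pos'],s['contact_force'],s['wrist_torque'],s['width'])
E
```

```text
time_s: 3.42
ee_pos: [0.5232, 0.2029, 0.1157]
orientation: [-3.075, -0.639, -0.004]
contact_force: [-2.0, -0.6, 11.1]
width: 0.0231
[0.52315311 0.20293573 0.11570984] [-2.03793827 -0.60393834 11.06387495] [-0.21642563  0.36381145 -0.01604855] 0.023050775519139827
```

```bash
python3 -m pendant '[[[0,0,0.01],0,-1],[[0,0,0.03],0,-1],[[0,0,0.08],0,-1],[[0,0,0.15],0,-1],[[0,0,0.25],0,-1],[[0,0,0.35],0,-1],[[0,0,0.45],0,-1],[[0,0,0.55],0,-1],[[0,0,0.65],0,-1],[[0,0,0.74],0,-1],[[0,0,0.74],0,-1],[[0,0,0.74],0,-1]]' 80
python3 - <<'E'
from h import *
s=state();print(s['ee_pos'],s['contact_force'],s['wrist_torque'],s['width'])
cv2.imwrite('pics/e1.png',snapshot('wrist'))
E
```

```text
time_s: 4.42
ee_pos: [0.5235, 0.2031, 0.3018]
orientation: [-3.075, -0.639, -0.007]
contact_force: [0.5, 0.3, -0.1]
width: 0.0234
[0.52351557 0.20305516 0.30179463] [ 0.47362492  0.28049736 -0.10431721] [ 0.00138825 -0.00824092  0.01082023] 0.023410685664743896
```

View pics/e1.png

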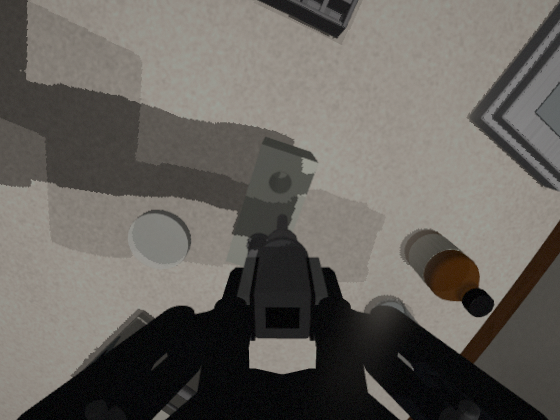

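The probe is held straight, the hole it left is at (280,182), and its tip shows near (283,220). I'll move beside the port, keeping the probe high, so the wrist camera sees both the port and the stem tip.

```bash
python3 -m pendant '[[[-0.04,-0.15,0],0,-1],[[-0.07,-0.3,0],0,-1],[[-0.1,-0.45,0],0,-1],[[-0.13,-0.6,0],0,-1],[[-0.16,-0.75,0],0,-1],[[-0.17,-0.9,0],0,-1],[[-0.17,-0.95,0],0,-1]]' 80
python3 -m pendant '[[[-0.04,-0.15,0],0,-1],[[-0.07,-0.3,0],0,-1],[[-0.1,-0.45,0],0,-1],[[-0.13,-0.6,0],0,-1],[[-0.16,-0.75,0],0,-1],[[-0.17,-0.9,0],0,-1],[[-0.17,-0.95,0],0,-1],[[-0.17,-0.95,0],0,-1],[[-0.17,-0.95,0],0,-1],[[-0.17,-0.95,0],0,-1]]' 80
python3 - <<'E'
from h import *
import pickle
s=state();ci=camera_info('wrist');im=snapshot('wrist');cv2.imwrite('pics/f1.png',im);pickle.dump((s,ci),open('f1.pkl','wb'))
print(s['ee_pos'],s['contact_force'],s['width'],proj(ci,[.4883,-.2512,.155]))
g=np.clip((im.astype(float)-10)*2,0,255).astype(np.uint8)
cv2.imwrite('pics/f1z.png',cv2.resize(g[150:300,240:400],None,fx=4,fy=4,interpolation=cv2.INTER_CUBIC))
E
```

```text
time_s: 5.05
ee_pos: [0.4794, -0.038, 0.2997]
orientation: [-3.076, -0.635, -0.002]
contact_force: [-0.4, 0.5, -0.9]
width: 0.0233
time_s: 5.88
ee_pos: [0.4368, -0.2743, 0.2993]
orientation: [-3.074, -0.636, -0.001]
contact_force: [0.0, 0.2, -0.5]
width: 0.0232
[ 0.43680406 -0.27433552  0.29930252] [ 0.00358085  0.22541167 -0.45663898] 0.023245938755761635 [343.34166797 201.40590727]
```

View pics/f1.png

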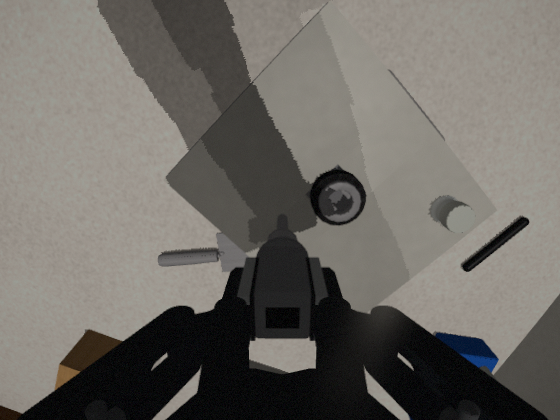

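View pics/f1z.png

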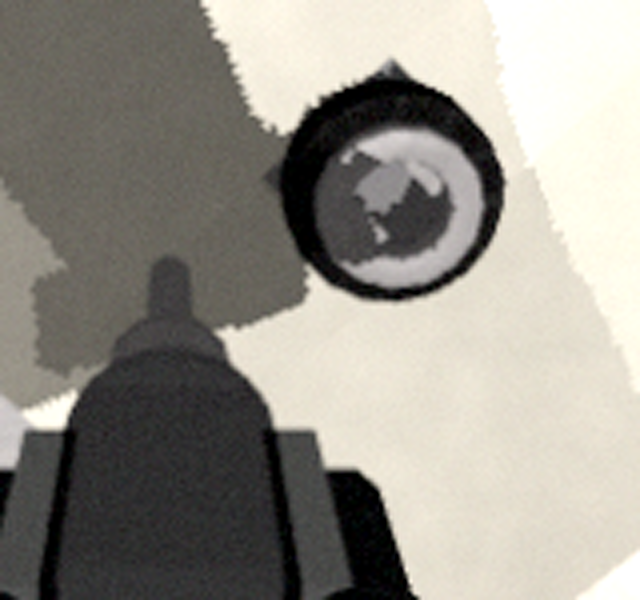

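The wrist view shows the port's bright bush face near (340,202), the probe tip at (282,217), and the vial at (455,215). I'll fit the bush rim in the wrist and top pictures, and the stem in the wrist picture.

```bash
cat > fit.py <<'E'
from h import *
def fitrim(im,u0,v0,rmin,rmax,n=72,dark2=True):
    # from outside moving inward: strongest dark->bright transition = outer rim of bright face
    g=cv2.cvtColor(im,cv2.COLOR_BGR2GRAY).astype(np.float32)
    pts=[]
    for a in np.linspace(0,2*np.pi,n,endpoint=False):
        r=np.arange(rmin,rmax,.25); p=cv2.remap(g,(u0+r*np.cos(a)).astype(np.float32)[None],(v0+r*np.sin(a)).astype(np.float32)[None],cv2.INTER_LINEAR)[0]
        p=cv2.GaussianBlur(p[None],(0,0),2)[0]
        d=np.gradient(p); i=np.argmin(d)
        if d[i]<-1: pts.append((u0+r[i]*np.cos(a),v0+r[i]*np.sin(a)))
    return np.array(pts,np.float32)
E
python3 - <<'E'
from fit import *
import pickle
s,ci=pickle.load(open('f1.pkl','rb'))
def circ(P):
    A=np.c_[2*P[:,:2],np.ones(len(P))];b=(P[:,:2]**2).sum(1)
    for _ in range(5):
        x=np.linalg.lstsq(A,b,rcond=None)[0];r=np.sqrt(x[2]+x[0]**2+x[1]**2)
        res=abs(np.hypot(P[:,0]-x[0],P[:,1]-x[1])-r);k=res<max(.0012,2*np.median(res));A,b,P=A[k],b[k],P[k]
    return x[:2],r,len(P)
for nm,c,u,v,a,b in (('f1',ci,339.6,201.6,16,25),('a_top',camera_info('top'),384.5,245.3,4,10)):
    im=cv2.imread(f'pics/{nm}.png');p=fitrim(im,u,v,a,b)
    W=np.array([onz(c,x,y,.155) for x,y in p])
    print(nm,len(p),circ(W))
    big=cv2.resize(im,None,fx=4,fy=4,interpolation=cv2.INTER_CUBIC)
    for x,y in p: cv2.circle(big,(int(x*4+2),int(y*4+2)),2,(0,0,255),-1)
    x,y=int(u*4),int(v*4);cv2.imwrite(f'pics/g_{nm}.png',cv2.resize(big[y-140:y+140,x-140:x+140],None,fx=1.5,fy=1.5))
E
python3 -c "
import cv2,numpy as np
cv2.imwrite('pics/g.png',np.hstack([cv2.imread('pics/g_f1.png')[:,:390],cv2.imread('pics/g_a_top.png')[:,:390]]))"
```

```text
f1 72 (array([ 0.48514191, -0.25315962]), np.float64(0.01919617441802162), 71)
a_top 72 (array([ 0.48700508, -0.25319543]), np.float64(0.018676137516235355), 72)
```

View pics/g.png

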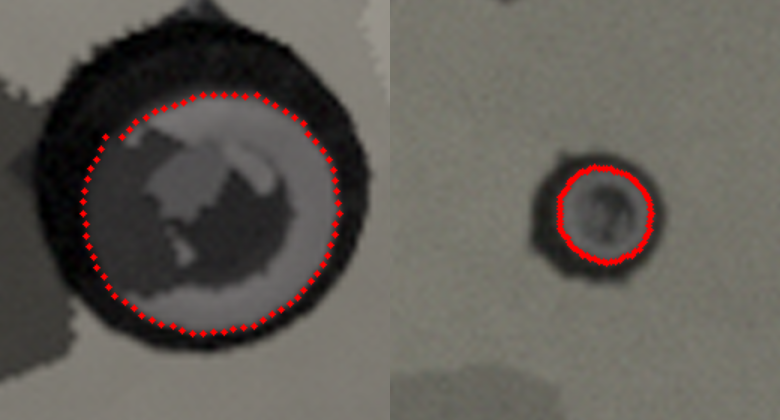

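```bash
python3 - <<'E'
from h import *
import pickle
s,ci=pickle.load(open('f1.pkl','rb'))
T=R.from_rotvec(s['orientation']).as_matrix();e=s['ee_pos']
f=lambda z:np.array([proj(ci,e+T@np.array([.0,0,z])+T@np.array([dx,dy,0])) for dx,dy in ((0,0),(.004,0),(-.004,0),(0,.004),(0,-.004))]).round(1)
print('tip pred',f(.1017)); 
P=onz(ci,282.1,218.6,e[2]-.1017);print('tip',P, 'tool', T.T@(P-e), 'axis z',T[:,2])
print('collar pred z',[proj(ci,e+T@np.array([dx,dy,.0517])).round(1) for dx,dy in ((0,-.01),(.01,0),(-.01,0))])
print('flange pred z',[proj(ci,e+T@np.array([dx,dy,.0297])).round(1) for dx,dy in ((0,-.015),(.015,0),(-.015,0))])
print('headtop pred',[proj(ci,e+T@np.array([dx,dy,-.0193])).round(1) for dx,dy in ((-.012,-.012),(.012,-.012),(.012,.012),(-.012,.012))])
im=cv2.imread('pics/f1.png')[195:345,225:345]
g=np.clip((im.astype(float)-10)*4,0,255).astype(np.uint8)
cv2.imwrite('pics/f1y.png',cv2.resize(g,None,fx=4,fy=4,interpolation=cv2.INTER_CUBIC))
E
```

```text
tip pred [[281.7 218.1]
 [286.8 218.1]
 [276.6 218.1]
 [281.7 222.8]
 [281.7 213.2]]
tip [ 0.43725837 -0.27440272  0.19760252] tool [0.00028478 0.00043855 0.10169969] axis z [ 1.85363613e-04  2.18586521e-03 -9.99997594e-01]
collar pred z [array([281.7, 230.7]), array([297.6, 245.4]), array([265.8, 245.4])]
flange pred z [array([281.6, 237.6]), array([308.3, 262. ]), array([255.1, 262.1])]
headtop pred [array([251.7, 293.6]), array([311.3, 293.5]), array([309.5, 341. ]), array([253.7, 341.1])]
```

View pics/f1y.png

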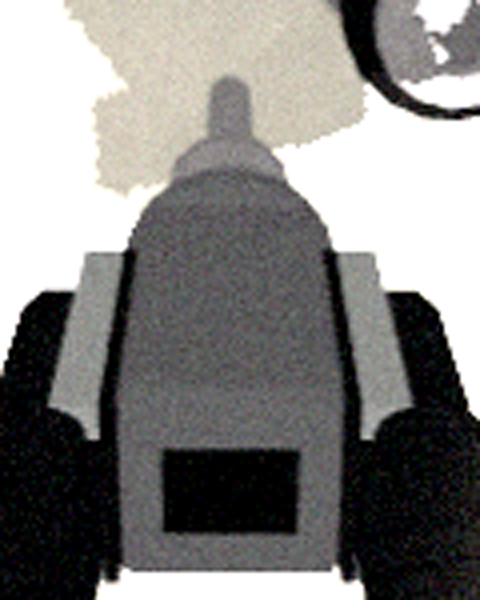

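The stem tip, collar and flange appear within about 0.5 mm of where the TCP pose predicts. So the probe is straight and about 3.2 mm below the TCP, and the wrist-camera port fix (0.4851, -0.2532) is consistent with the tool. The top camera's x is 2 mm further. I'll move over the port and stop just above it to check.

```bash
python3 -m pendant '[[[0.1,0.04,0],0,-1],[[0.192,0.084,0],0,-1],[[0.192,0.084,0],0,-1],[[0.192,0.084,-0.06],0,-1],[[0.192,0.084,-0.12],0,-1],[[0.192,0.084,-0.12],0,-1],[[0.192,0.084,-0.12],0,-1],[[0.192,0.084,-0.12],0,-1]]' 80
python3 - <<'E'
from h import *
import pickle
s=state();ci=camera_info('wrist');im=snapshot('wrist');cv2.imwrite('pics/i1.png',im);pickle.dump((s,ci),open('i1.pkl','wb'))
e=s['ee_pos'];T=R.from_rotvec(s['orientation']).as_matrix();print(e,s['contact_force'],T[:,2])
print('tip pred',proj(ci,e+T@[0,0,.1017]),'port',proj(ci,[.4851,-.2532,.155]))
g=np.clip((im.astype(float)-10)*2.5,0,255).astype(np.uint8)
cv2.imwrite('pics/i1z.png',cv2.resize(g[160:290,210:360],None,fx=4,fy=4,interpolation=cv2.INTER_CUBIC))
sc=snapshot('scene');cv2.imwrite('pics/i2.png',sc);cv2.imwrite('pics/i2z.png',cv2.resize(sc[90:210,180:300],None,fx=5,fy=5,interpolation=cv2.INTER_CUBIC))
E
```

```text
time_s: 6.6
ee_pos: [0.485, -0.2527, 0.2705]
orientation: [-3.075, -0.638, -0.002]
contact_force: [-0.1, -0.9, -0.6]
width: 0.0229
[ 0.48499028 -0.25270615  0.27046975] [-0.09500271 -0.91643041 -0.64319629] [ 0.00111075  0.00136548 -0.99999845]
tip pred [281.71285918 218.07455808] port [281.38970068 212.99839106]
```

View pics/i1z.png

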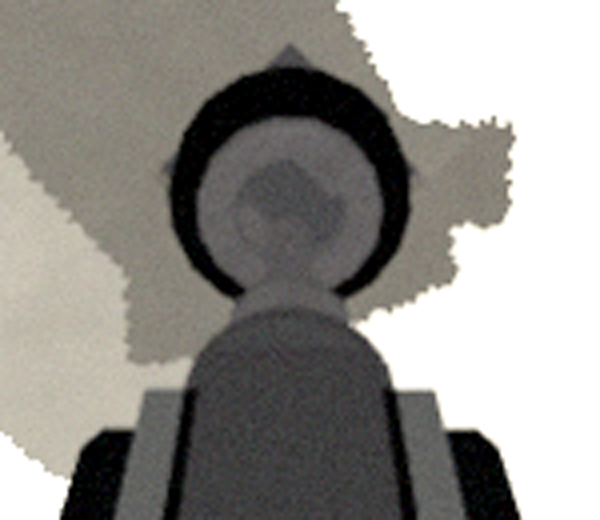

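View pics/i2z.png

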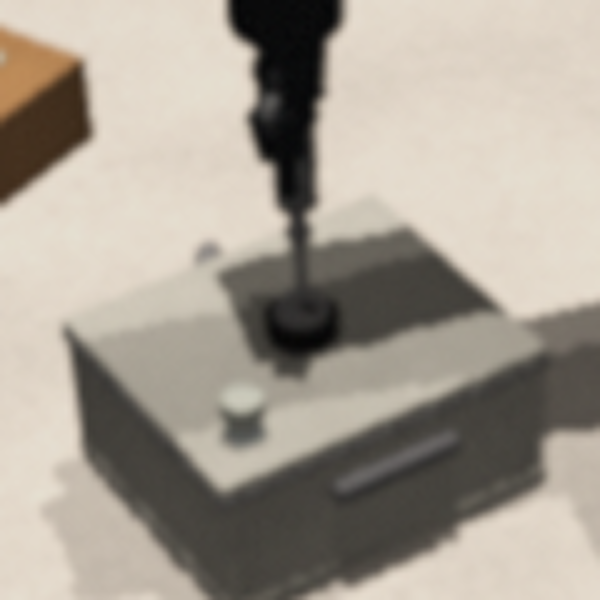

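The ring spans x=197 to 385 in the zoom (centre 291) and the stem axis is at about 290, so they line up sideways. I'll refit the rim in this view.

```bash
python3 - <<'E'
from fit import *
import pickle
from scipy.optimize import least_squares
s,ci=pickle.load(open('i1.pkl','rb'));im=cv2.imread('pics/i1.png')
p=fitrim(im,282.4,212,17,27); p=np.array([q for q in p if q[1]<222])
W=np.array([onz(ci,x,y,.155)[:2] for x,y in p])
f=least_squares(lambda c:np.hypot(W[:,0]-c[0],W[:,1]-c[1])-.0194,[.485,-.253],loss='soft_l1',f_scale=.0005)
f2=least_squares(lambda c:np.hypot(W[:,0]-c[0],W[:,1]-c[1])-c[2],[.485,-.253,.0194],loss='soft_l1',f_scale=.0005)
print(len(p),f.x,f2.x)
E
```

```text
47 [ 0.48506854 -0.25193853] [ 0.4850399  -0.25187269  0.01933132]
```

The two wrist fixes, y=-0.2532 and -0.2519, bracket the TCP at y=-0.2527 and their x agrees to 0.1 mm. I'll lower into the hole with the collar still above the latches and watch the force.

```bash
python3 -m pendant '[[[0,0,-0.04],0,-1],[[0,0,-0.08],0,-1],[[0,0,-0.12],0,-1],[[0,0,-0.16],0,-1],[[0,0,-0.2],0,-1],[[0,0,-0.2],0,-1],[[0,0,-0.2],0,-1],[[0,0,-0.2],0,-1]]' 80
python3 - <<'E'
from h import *
s=state();e=s['ee_pos'];print(e,s['contact_force'],s['wrist_torque'],'seat above mouth mm',(e[2]-.1847)*1e3)
E
```

```text
time_s: 7.37
ee_pos: [0.4854, -0.2533, 0.2214]
orientation: [3.076, 0.638, 0.004]
contact_force: [-0.3, -0.4, -1.0]
width: 0.0231
[ 0.48538195 -0.25331231  0.2214327 ] [-0.32367495 -0.40773829 -0.96960139] [ 0.00301146  0.00418063 -0.02452071] seat above mouth mm 36.73270221323313
```

```bash
python3 -m pendant '[[[-0.001,0.002,-0.015],0,-1],[[-0.001,0.002,-0.03],0,-1],[[-0.001,0.002,-0.045],0,-1],[[-0.001,0.002,-0.06],0,-1],[[-0.001,0.002,-0.06],0,-1],[[-0.001,0.002,-0.06],0,-1]]' 80
python3 - <<'E'
from h import *
s=state();e=s['ee_pos'];print(e,s['contact_force'],s['wrist_torque'],'seat above mouth mm',(e[2]-.1847)*1e3)
E
```

```text
time_s: 7.87
ee_pos: [0.485, -0.253, 0.2063]
orientation: [3.076, 0.638, 0.003]
contact_force: [-2.1, -2.2, -0.6]
width: 0.0231
[ 0.48500291 -0.25302696  0.20625637] [-2.081563   -2.24710162 -0.62162452] [-0.58788255  0.19658079  0.01269557] seat above mouth mm 21.55637097749799
```

There is a small sideways load, pushing the tool toward -x and -y. I'll comply by about half a millimetre and continue in small steps.

```bash
python3 -m pendant '[[[-0.0015,-0.0025,0],0,-1],[[-0.0015,-0.0025,0],0,-1],[[-0.0015,-0.0025,0],0,-1]]' 80
python3 - <<'E'
from h import *
s=state();e=s['ee_pos'];print(e,s['contact_force'],s['wrist_torque'],'seat above mouth mm',(e[2]-.1847)*1e3)
E
```

```text
time_s: 8.12
ee_pos: [0.4847, -0.2536, 0.2063]
orientation: [3.076, 0.638, 0.003]
contact_force: [-0.8, -1.6, -1.2]
width: 0.0232
[ 0.48466651 -0.25361544  0.20633525] [-0.8322061  -1.62880893 -1.23619395] [-0.25525844 -0.01397038  0.04808763] seat above mouth mm 21.635248072219976
```

```bash
python3 -m pendant '[[[-0.0005,-0.002,0],0,-1],[[-0.0005,-0.002,-0.01],0,-1],[[-0.0005,-0.002,-0.02],0,-1],[[-0.0005,-0.002,-0.03],0,-1],[[-0.0005,-0.002,-0.03],0,-1],[[-0.0005,-0.002,-0.03],0,-1]]' 80
python3 - <<'E'
from h import *
s=state();e=s['ee_pos'];print(e,s['contact_force'],s['wrist_torque'],'seat above mouth mm',(e[2]-.1847)*1e3)
E
```

```text
time_s: 8.62
ee_pos: [0.4849, -0.2543, 0.1992]
orientation: [3.075, 0.638, 0.005]
contact_force: [0.3, 0.2, 6.1]
width: 0.0229
[ 0.48490644 -0.25425439  0.19920241] [0.33710085 0.20012497 6.07550992] [ 0.04049451 -0.15975452  0.01664402] seat above mouth mm 14.502409518856174
```

```bash
python3 -m pendant '[[[0,0,-0.006],0,-1],[[0,0,-0.012],0,-1],[[0,0,-0.012],0,-1]]' 80
python3 - <<'E'
from h import *
s=state();e=s['ee_pos'];print(e,s['contact_force'],s['wrist_torque'],'seat above mouth mm',(e[2]-.1847)*1e3)
E
```

```text
time_s: 8.87
ee_pos: [0.4851, -0.2542, 0.1958]
orientation: [3.075, 0.638, 0.005]
contact_force: [2.6, -0.4, -2.0]
width: 0.0231
[ 0.48506214 -0.25421893  0.19582013] [ 2.55657333 -0.39450399 -2.00808203] [-0.16653256 -0.63151194 -0.00979394] seat above mouth mm 11.120133454928933
```

```bash
python3 -m pendant '[[[0.001,0,-0.004],0,-1],[[0.001,0,-0.008],0,-1],[[0.001,0,-0.008],0,-1]]' 80
python3 - <<'E'
from h import *
s=state();e=s['ee_pos'];print(e,s['contact_force'],s['wrist_torque'],'seat above mouth mm',(e[2]-.1847)*1e3)
E
```

```text
time_s: 9.12
ee_pos: [0.4853, -0.2542, 0.1938]
orientation: [3.075, 0.638, 0.005]
contact_force: [0.7, 0.7, 4.2]
width: 0.0232
[ 0.48528869 -0.25420959  0.19375286] [0.65692508 0.71298657 4.20423619] [ 0.07122651 -0.08116636 -0.0297613 ] seat above mouth mm 9.05286247502049
```

```bash
python3 -m pendant '[[[0,0,-0.004],0,-1],[[0,0,-0.008],0,-1],[[0,0,-0.008],0,-1]]' 80
python3 - <<'E'
from h import *
s=state();e=s['ee_pos'];print(e,s['contact_force'],s['wrist_torque'],'seat above mouth mm',(e[2]-.1847)*1e3)
E
python3 -m pendant '[[[0,0,-0.004],0,-1],[[0,0,-0.008],0,-1],[[0,0,-0.008],0,-1]]' 80
python3 - <<'E'
from h import *
s=state();e=s['ee_pos'];print(e,s['contact_force'],s['wrist_torque'],'seat above mouth mm',(e[2]-.1847)*1e3)
E
```

```text
time_s: 9.37
ee_pos: [0.4853, -0.2542, 0.1916]
orientation: [3.075, 0.638, 0.005]
contact_force: [0.5, 0.1, 2.8]
width: 0.0233
[ 0.48527738 -0.25422936  0.19162376] [0.50215369 0.05499019 2.82218035] [ 0.01800325 -0.17354244  0.02572015] seat above mouth mm 6.923763776780861
time_s: 9.62
ee_pos: [0.485, -0.2541, 0.1891]
orientation: [3.076, 0.638, 0.004]
contact_force: [0.5, 1.1, 0.1]
width: 0.0235
[ 0.48503688 -0.25405551  0.18913264] [0.53367108 1.09872257 0.07681226] [0.03747045 0.04029062 0.06345963] seat above mouth mm 4.432635059885226
```

```bash
python3 -m pendant '[[[0,0,-0.004],0,-1],[[0,0,-0.008],0,-1],[[0,0,-0.008],0,-1]]' 80
python3 - <<'E'
from h import *
s=state();e=s['ee_pos'];print(e,s['contact_force'],s['wrist_torque'],'seat above mouth mm',(e[2]-.1847)*1e3)
E
python3 -m pendant '[[[0,0,-0.004],0,-1],[[0,0,-0.008],0,-1],[[0,0,-0.008],0,-1]]' 80
python3 - <<'E'
from h import *
s=state();e=s['ee_pos'];print(e,s['contact_force'],s['wrist_torque'],'seat above mouth mm',(e[2]-.1847)*1e3)
E
```

```text
time_s: 9.87
ee_pos: [0.4849, -0.254, 0.1868]
orientation: [-3.076, -0.638, -0.004]
contact_force: [-0.4, 0.8, -0.4]
width: 0.0233
[ 0.48490542 -0.25396878  0.18678077] [-0.38102835  0.82815131 -0.3752799 ] [ 0.0337447   0.01145132 -0.0008354 ] seat above mouth mm 2.080768216514872
time_s: 10.12
ee_pos: [0.4849, -0.254, 0.1846]
orientation: [-3.076, -0.638, -0.004]
contact_force: [-0.0, 0.1, 0.0]
width: 0.0229
[ 0.48489568 -0.25398054  0.18463407] [-0.0100107   0.11255531  0.01237082] [0.02576778 0.07792036 0.00822963] seat above mouth mm -0.06593418441319665
```

```bash
python3 -m pendant '[[[0,0,-0.004],0,-1],[[0,0,-0.006],0,-1],[[0,0,-0.006],0,-1]]' 80
python3 - <<'E'
from h import *
s=state();e=s['ee_pos'];print(e,s['contact_force'],s['wrist_torque'],'seat above mouth mm',(e[2]-.1847)*1e3)
im=snapshot('wrist');cv2.imwrite('pics/j1.png',im)
g=np.clip((im.astype(float)-10)*2.5,0,255).astype(np.uint8)
cv2.imwrite('pics/j1z.png',cv2.resize(g[190:340,200:360],None,fx=4,fy=4,interpolation=cv2.INTER_CUBIC))
E
```

```text
time_s: 10.37
ee_pos: [0.4849, -0.254, 0.1834]
orientation: [3.076, 0.638, 0.004]
contact_force: [-1.9, 0.5, 6.6]
width: 0.0231
[ 0.48492429 -0.25401178  0.18342727] [-1.90384092  0.46777911  6.55685349] [ 0.24881342  0.36587162 -0.01490856] seat above mouth mm -1.2727320173888668
```

View pics/j1z.png

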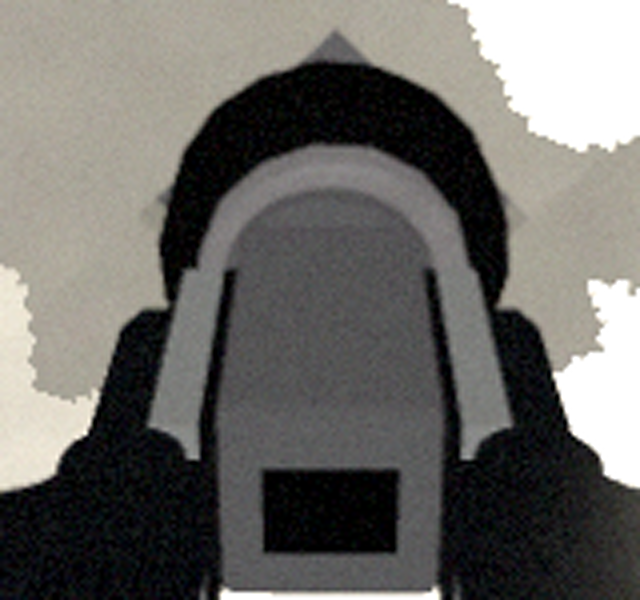

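The flange sits concentric on the bush. The force, 6.6 N at 1.3 mm past the expected contact height, matches the port spring. I'll press about 1 mm more to be sure, and hold.

```bash
python3 -m pendant '[[[0,0,-0.004],0,-1],[[0,0,-0.004],0,-1],[[0,0,-0.004],0,-1],[[0,0,-0.004],0,-1]]' 80
python3 - <<'E'
from h import *
s=state();e=s['ee_pos'];print(e,s['contact_force'],s['wrist_torque'],'seat above mouth mm',(e[2]-.1847)*1e3)
E
```

```text
time_s: 10.75
ee_pos: [0.4849, -0.254, 0.183]
orientation: [3.076, 0.638, 0.005]
contact_force: [-2.7, 0.5, 9.3]
width: 0.023
[ 0.4849237  -0.25399084  0.18298181] [-2.70796119  0.49612124  9.32901989] [0.35512575 0.5702056  0.02737465] seat above mouth mm -1.7181911714526654
```

```bash
python3 -m pendant '[[[-0.001,0,0.006],0,-1],[[-0.001,0,0.011],0,-1],[[-0.001,0,0.011],0,-1]]' 80
python3 - <<'E'
from h import *
s=state();e=s['ee_pos'];print(e,s['contact_force'],s['wrist_torque'],'seat above mouth mm',(e[2]-.1847)*1e3)
E
python3 -m pendant '[[[0,0,0.003],0,-1],[[0,0,0.004],0,-1],[[0,0,0.004],0,-1]]' 80
python3 - <<'E'
from h import *
s=state();e=s['ee_pos'];print(e,s['contact_force'],s['wrist_torque'],'seat above mouth mm',(e[2]-.1847)*1e3)
E
```

```text
time_s: 11.0
ee_pos: [0.4847, -0.254, 0.1859]
orientation: [3.075, 0.638, 0.005]
contact_force: [0.3, 0.0, -0.5]
width: 0.0233
[ 0.48471232 -0.25404923  0.18591375] [ 0.34603074  0.01453987 -0.54306609] [-0.07486633 -0.05129478 -0.00633999] seat above mouth mm 1.213752710603505
time_s: 11.25
ee_pos: [0.4847, -0.2541, 0.1869]
orientation: [3.075, 0.638, 0.005]
contact_force: [-0.5, -0.5, -0.6]
width: 0.0231
[ 0.4846977  -0.25405088  0.18685621] [-0.54532799 -0.53008725 -0.61995251] [0.01449895 0.06619501 0.02335117] seat above mouth mm 2.156209250122804
```

```bash
python3 -m pendant '[[[0,0,0.002],0,-1],[[0,0,0.004],0,-1],[[0,0,0.004],0,-1]]' 80
python3 -m pendant '[[[0,0,0.002],0,-1],[[0,0,0.004],0,-1],[[0,0,0.004],0,-1]]' 80
python3 - <<'E'
from h import *
s=state();e=s['ee_pos'];print(e,s['contact_force'],s['wrist_torque'],'seat above mouth mm',(e[2]-.1847)*1e3)
E
```

```text
time_s: 11.5
ee_pos: [0.4847, -0.2541, 0.1879]
orientation: [3.075, 0.638, 0.005]
contact_force: [-0.5, 0.0, 0.5]
width: 0.0231
time_s: 11.75
ee_pos: [0.4847, -0.2541, 0.189]
orientation: [3.075, 0.638, 0.005]
contact_force: [-0.6, -0.2, -0.5]
width: 0.0234
[ 0.48473595 -0.25409042  0.18898278] [-0.60028484 -0.22109909 -0.49350957] [-0.01492092  0.03532215  0.01731357] seat above mouth mm 4.282782561936704
```

```bash
python3 -m pendant '[[[0,0,0.002],0,-1],[[0,0,0.004],0,-1],[[0,0,0.004],0,-1]]' 80
python3 -m pendant '[[[0,0,0.002],0,-1],[[0,0,0.004],0,-1],[[0,0,0.004],0,-1]]' 80
python3 - <<'E'
from h import *
s=state();e=s['ee_pos'];print(e,s['contact_force'],s['wrist_torque'],'seat above mouth mm',(e[2]-.1847)*1e3)
E
```

```text
time_s: 12.0
ee_pos: [0.4848, -0.2541, 0.1901]
orientation: [3.075, 0.638, 0.005]
contact_force: [1.2, -0.2, -0.7]
width: 0.0229
time_s: 12.25
ee_pos: [0.4848, -0.2542, 0.1912]
orientation: [3.075, 0.638, 0.005]
contact_force: [0.2, -0.0, -0.1]
width: 0.0227
[ 0.4848331  -0.25415174  0.19122889] [ 0.15276045 -0.04366473 -0.08806774] [0.01222279 0.00112428 0.04799332] seat above mouth mm 6.528888001444521
```

```bash
python3 -m pendant '[[[0,0,0.002],0,-1],[[0,0,0.004],0,-1],[[0,0,0.004],0,-1]]' 80
python3 - <<'E'
from h import *
s=state();e=s['ee_pos'];print(e,s['contact_force'],s['wrist_torque'],'seat above mouth mm',(e[2]-.1847)*1e3)
E
```

```text
time_s: 12.5
ee_pos: [0.4848, -0.2541, 0.1921]
orientation: [3.075, 0.638, 0.005]
contact_force: [0.4, 0.0, -3.2]
width: 0.023
[ 0.48477251 -0.25409933  0.19213193] [ 0.41090353  0.01737857 -3.15613286] [-0.03815568 -0.09362261 -0.01291129] seat above mouth mm 7.431926244956422
```

The latch takes the load at about 7 mm of free rise, which is within the stated 1.5–8 mm. I'll raise the tug in steps.

```bash
python3 -m pendant '[[[0,0,0.003],0,-1],[[0,0,0.006],0,-1],[[0,0,0.006],0,-1]]' 80
python3 - <<'E'
from h import *
s=state();e=s['ee_pos'];print(e,s['contact_force'],s['wrist_torque'],'seat above mouth mm',(e[2]-.1847)*1e3)
E
```

```text
time_s: 12.75
ee_pos: [0.4847, -0.254, 0.1934]
orientation: [3.076, 0.638, 0.004]
contact_force: [2.0, -0.7, -9.0]
width: 0.023
[ 0.48470348 -0.25402538  0.1933557 ] [ 2.00446615 -0.73097214 -9.01298064] [-0.23987449 -0.39897498  0.04119246] seat above mouth mm 8.655697632521136
```

```bash
python3 -m pendant '[[[0,0,0.002],0,-1],[[0,0,0.004],0,-1],[[0,0,0.004],0,-1]]' 80
python3 - <<'E'
from h import *
s=state();e=s['ee_pos'];print(e,s['contact_force'],s['wrist_torque'],'seat above mouth mm',(e[2]-.1847)*1e3)
E
```

```text
time_s: 13.0
ee_pos: [0.4846, -0.254, 0.1941]
orientation: [3.076, 0.638, 0.004]
contact_force: [2.0, -1.5, -12.3]
width: 0.0229
[ 0.48462475 -0.25401985  0.19408414] [  1.98685649  -1.53349775 -12.33808149] [-0.35588519 -0.62822852  0.05816053] seat above mouth mm 9.384138376993201
```

```bash
python3 -m pendant '[[[0,0,0.0015],0,-1],[[0,0,0.0015],0,-1],[[0,0,0.0015],0,-1]]' 80
python3 - <<'E'
from h import *
s=state();e=s['ee_pos'];print(e,s['contact_force'],s['wrist_torque'],'seat above mouth mm',(e[2]-.1847)*1e3)
E
```

```text
time_s: 13.25
ee_pos: [0.4846, -0.254, 0.1943]
orientation: [-3.076, -0.638, -0.004]
contact_force: [1.9, -1.7, -13.3]
width: 0.0233
[ 0.48463892 -0.25400102  0.19429397] [  1.87020493  -1.73749448 -13.29875036] [-0.44731086 -0.69779882 -0.0099394 ] seat above mouth mm 9.593967289355854
```

```bash
python3 -m pendant '[[[0,0,0.001],0,-1],[[0,0,0.001],0,-1],[[0,0,0.001],0,-1],[[0,0,0.001],0,-1],[[0,0,0.001],0,-1],[[0,0,0.001],0,-1],[[0,0,0.001],0,-1]]' 80
python3 - <<'E'
from h import *
s=state();e=s['ee_pos'];print(e,s['contact_force'],s['wrist_torque'],'seat above mouth mm',(e[2]-.1847)*1e3)
E
```

```text
time_s: 13.83
ee_pos: [0.4846, -0.254, 0.1945]
orientation: [-3.076, -0.638, -0.004]
contact_force: [3.2, -1.5, -14.3]
width: 0.023
[ 0.48463279 -0.254031    0.19452399] [  3.17939328  -1.48653726 -14.27841732] [-0.48232669 -0.69819176 -0.01065396] seat above mouth mm 9.823992086605088
```

```bash
python3 -m pendant '[[[0,0,0],0,-1],[[0,0,0],0,-1],[[0,0,0],0,-1],[[0,0,0],0,-1],[[0,0,0],0,-1],[[0,0,0],0,-1],[[0,0,0],0,-1],[[0,0,0],0,-1]]' 80
python3 - <<'E'
from h import *
s=state();e=s['ee_pos'];print(e,s['contact_force'],s['wrist_torque'],'seat above mouth mm',(e[2]-.1847)*1e3)
im=snapshot('wrist');cv2.imwrite('pics/k1.png',im)
g=np.clip((im.astype(float)-10)*2.5,0,255).astype(np.uint8)
cv2.imwrite('pics/k1z.png',cv2.resize(g[190:340,200:360],None,fx=4,fy=4,interpolation=cv2.INTER_CUBIC))
E
```

```text
time_s: 14.5
ee_pos: [0.4846, -0.254, 0.1946]
orientation: [-3.076, -0.638, -0.004]
contact_force: [3.7, -2.1, -14.3]
width: 0.023
[ 0.48462342 -0.25398585  0.19455989] [  3.7126885   -2.13971833 -14.26415429] [-0.46853792 -0.69111023 -0.00130795] seat above mouth mm 9.85988725064471
```

View pics/k1z.png

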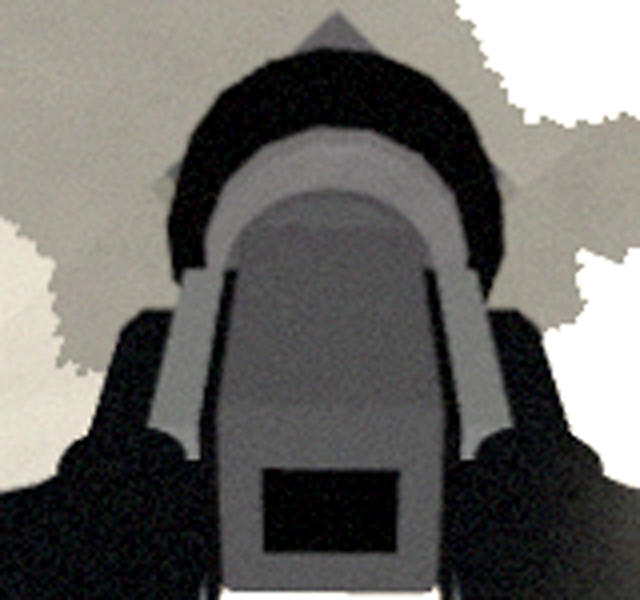

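The head hasn't slipped in the grip, and the pull has held at 12–14 N for over a second. I'll ease off and lower the probe back onto the face.

```bash
python3 -m pendant '[[[0,0,-0.005],0,-1],[[0,0,-0.01],0,-1],[[0,0,-0.015],0,-1],[[0,0,-0.02],0,-1],[[0,0,-0.026],0,-1],[[0,0,-0.032],0,-1],[[0,0,-0.038],0,-1],[[0,0,-0.04],0,-1],[[0,0,-0.04],0,-1],[[0,0,-0.04],0,-1]]' 80
python3 - <<'E'
from h import *
s=state();e=s['ee_pos'];print(e,s['contact_force'],s['wrist_torque'],'seat above mouth mm',(e[2]-.1847)*1e3)
E
```

```text
time_s: 15.38
ee_pos: [0.4846, -0.254, 0.1846]
orientation: [-3.076, -0.638, -0.004]
contact_force: [1.3, 0.2, 0.3]
width: 0.0229
[ 0.48460402 -0.25400195  0.18459786] [1.32399024 0.22825293 0.34765307] [0.0179058  0.1041186  0.00688073] seat above mouth mm -0.10214111198092457
```

```bash
python3 -m pendant '[[[0,0,0],0,-0.5],[[0,0,0],0,-0.2],[[0,0,0],0,0.1],[[0,0,0],0,0.3],[[0,0,0],0,0.3],[[0,0,0],0,0.3],[[0,0,0],0,0.3]]' 20
python3 -m pendant '[[[0,0,0.03],0,0.3],[[0,0,0.08],0,0.3],[[0,0,0.16],0,0.3],[[0,0,0.3],0,0.3],[[0,0,0.45],0,0.3],[[0,0,0.45],0,0.3],[[0,0,0.45],0,0.3],[[0,0,0.45],0,0.3]]'
python3 - <<'E'
from h import *
import pickle
s=state();ci=camera_info('wrist');e=s['ee_pos'];print(e,s['contact_force'],s['width'])
im=snapshot('wrist');cv2.imwrite('pics/l1.png',im);pickle.dump((s,ci),open('l1.pkl','wb'))
g=np.clip((im.astype(float)-10)*2.5,0,255).astype(np.uint8)
cv2.imwrite('pics/l1z.png',cv2.resize(g[130:290,200:360],None,fx=3.7,fy=3.7,interpolation=cv2.INTER_CUBIC))
sc=snapshot('scene');cv2.imwrite('pics/l2.png',sc);cv2.imwrite('pics/l2z.png',cv2.resize(sc[90:210,180:300],None,fx=5,fy=5,interpolation=cv2.INTER_CUBIC))
E
```

```text
time_s: 15.97
ee_pos: [0.4846, -0.254, 0.1846]
orientation: [-3.076, -0.638, -0.004]
contact_force: [-0.4, -0.3, -0.9]
width: 0.0553
time_s: 16.63
ee_pos: [0.4846, -0.254, 0.2972]
orientation: [3.076, 0.638, 0.004]
contact_force: [-0.8, -0.4, 0.2]
width: 0.0556
[ 0.48459544 -0.25395899  0.29715019] [-0.77891656 -0.42515435  0.20078783] 0.05559665510061077
```

View pics/l1z.png

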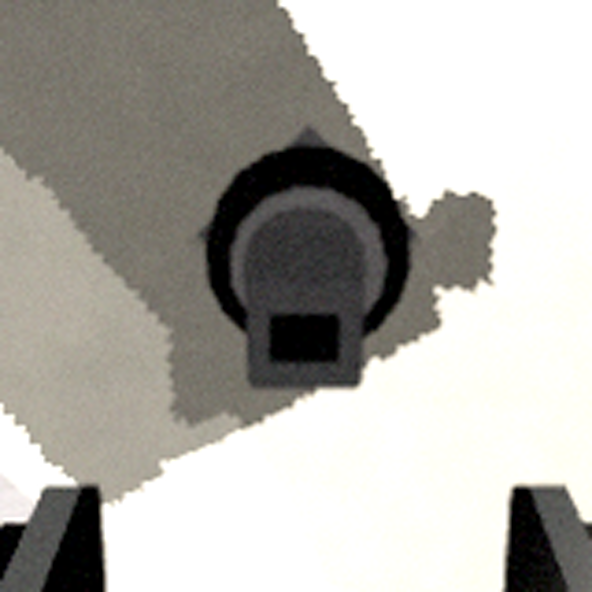

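View pics/l2z.png

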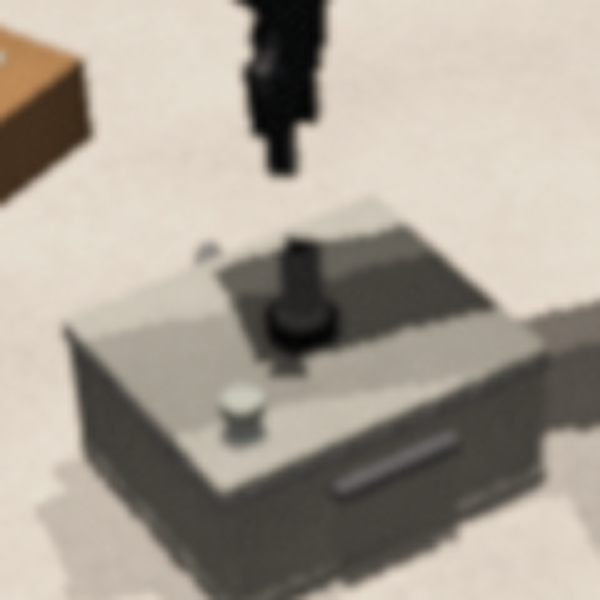

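View pics/l2.png

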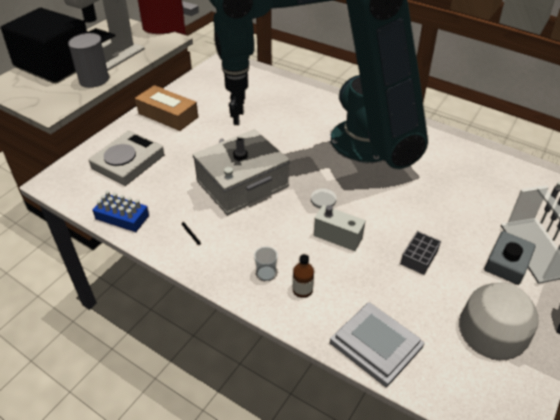

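The probe stands upright in the port and is let go. The vial, blank, bottle, beaker and dish look unmoved. One numeric check on head position and flange concentricity before handing in.

```bash
python3 - <<'E'
from fit import *
import pickle
from scipy.optimize import least_squares
s,ci=pickle.load(open('l1.pkl','rb'))
px=lambda x,y:(200+x/3.7-.4,130+y/3.7-.4)
P=np.array([onz(ci,*px(x,y),.204) for x,y in [(247,309),(366,309),(361,387),(249,387)]])
print(P.mean(0),[np.linalg.norm(P[i]-P[i-1]).round(4) for i in range(4)])
p=fitrim(cv2.imread('pics/l1.png'),*px(307,262),16,25);p=np.array([q for q in p if q[1]<px(0,290)[1]])
W=np.array([onz(ci,x,y,.155)[:2] for x,y in p])
print('bush',least_squares(lambda c:np.hypot(W[:,0]-c[0],W[:,1]-c[1])-c[2],[.485,-.253,.0194],loss='soft_l1',f_scale=.0005).x)
# flange arc (top face z=.159): zoom edges left 244,right 367,top 207
print('flange',[onz(ci,*px(x,y),.159).round(4) for x,y in ((244,258),(367,258),(306,207))], np.mean([onz(ci,*px(x,y),.159) for x,y in ((244,258),(367,258))],0))
a=cv2.imread('pics/a_scene.png');b=cv2.imread('pics/l2.png')
d=cv2.absdiff(a,b).max(2)
for n,(x,y,w,h) in dict(vial=(222,166,14,16),blank=(322,204,14,14),beaker=(252,246,28,36),reagent=(290,252,28,46),dish=(308,190,30,14),marker=(178,218,26,30),tipbox=(398,230,46,44)).items(): print(n,d[y:y+h,x:x+w].mean().round(1))
E
```

```text
[ 0.48573871 -0.25512069  0.204     ] [np.float64(0.0171), np.float64(0.0241), np.float64(0.0171), np.float64(0.0232)]
bush [ 0.48511547 -0.25187149  0.01923576]
flange [array([ 0.4699, -0.2556,  0.159 ]), array([ 0.4971, -0.2439,  0.159 ]), array([ 0.4786, -0.2381,  0.159 ])] [ 0.48350378 -0.24973724  0.159     ]
vial 8.3
blank 5.1
beaker 4.5
reagent 3.7
dish 7.7
marker 4.8
tipbox 3.7
```

```bash
python3 - <<'E'
from cell import sign_off,state
print(state()['contact_force'],state()['time_s']); print(sign_off())
E
```

```text
[-0.26288614 -0.34647001 -0.00913468] 16.7333
the job is handed in; nothing more can be done
None
```

I took the square-headed probe out of the rack and pushed it down into the bath's port until its flange sat on the face. I then tugged it, eased off, let go and handed the job in at 16.7 s. No verdict is reported at hand-in.

- **Seating:** the last press read 9.3 N. The force rose about as the 5 N/mm port spring should once the flange met the face.
- **Tug:** the probe rose freely by about 7 mm before the latches took the load. The pull read 12.3 to 14.3 N for about 1.5 s and the probe held. That is slightly above the 13 N asked for and below the 17 N limit.
- **Release:** the force was near zero at home height before I opened the gripper. The last picture shows the probe upright, with its flange within about 0.5 mm of the bush centre sideways.
- **Bystanders:** the blank, vial, beaker, bottle, dish, marker and tip box look unmoved in the before and after pictures. I did not compare the spatula separately.

**Checks that disagreed:**
- The top camera put the port about 2 mm further in x than the wrist camera. I used the wrist camera.
- Following the contact forces, the tool ended about 1 to 2 mm from the camera's port position in y.
- My final corner check of the head failed: its sides came out 17 mm instead of 24 mm, most likely because I picked the wrong upper edge. I relied on the flange and bush positions instead.
- I had no direct reading of the port's height. Its lift and rest are inferred from force and tool height.

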